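# Stop the titration stand rocking with a wedge

### The arm

A 6-joint arm with a two-finger parallel gripper is mounted at the origin on the work surface. World frame = base frame: x ahead of the robot, y to its left, z up, the work surface at z = 0. Lengths are in m, angles in degrees, forces in N, time in s.
With the tool pointing down it reaches from about 0.4 to 0.825 m from the base axis. Payload 7 kg.
Tool frame: the origin (TCP) lies on the centre line of the jaws, within the pads' length; the fingertips stand 11 mm ahead of it and the grasp point (between the pads) lies 8 mm behind it; z points along the fingers, y is the direction in which the jaws open and shut (so a half turn about z gives the same grasp; the last joint's range is limited). The gripper opens to 88 mm and grips with 3 to 60 N. Pads are 19 mm wide; open, the fingers measure 130 mm over their backs; the gripper's body (78 mm by 193 mm) begins 47 mm behind the grasp point.
Start: joints at [80.105, 20.546, 0.682, 0, -70.136, -16.507], TCP at [0.3, 0.605, 0.238] pointing down, gripper open.
Joint ranges: [-176.03, 176.03], [-82.01, 121.73], [-58.28, 71.71], [-173.87, 95.51], [-174.79, -0.11], [-173.66, 173.66]. Speed limits (degrees/s): [136.94, 136.94, 172.46, 180, 180, 180].

### API

Orientations are given as [roll, pitch, yaw] about the fixed x, y, z axes, in that order (R = Rz(yaw) Ry(pitch) Rx(roll)).
In Python, from plant import ctrl, cams, order gives the robot as it stands.
- The arm moves only by the tool jog_arm, never from a script. Its argument "motion" is a list of rows, each an object with "offset": the shift along the tool's x, y, z in mm, a list of three; "roll": the turn about the tool's z in rad; "hand": the finger opening in mm, from 0 to 87.6. A call has 1 to 20 rows; each row is the pose to reach, as a shift and turn from the pose commanded when the call began, along the tool's axes at that moment; what a row does not reach only later rows make up. A row lasts 1/12 s, in which the tool goes at most 41.7 mm and 7.16 degrees, less where a joint would pass 70% of its speed; a pose out of reach is approached as far as the arm can. A call with a gripper value outside its range is refused whole. The fingers move at their own pace and stop on an object; the grip force is fixed at half the most. Time passes only in rows, so rows that repeat a pose let the fingers close. It gives the time, the measured TCP pose, the force and the opening at its end, in the units of the state.
- ctrl.get_obs(): the state, without advancing time (a new reading comes with each control period).
- cams.snapshot(name): name is "scene" or "top" or "wrist"; returns a dict with "img" (384x512x3 uint8, red, green, blue), "K" (3x3 intrinsics, pixels), "cam_to_world" (4x4, takes a point from camera to world coordinates); the wrist camera has in their place "T_tool_cam" (4x4, takes a point from camera to tool coordinates, whose origin is the TCP and whose axes are the flange's). Camera axes: x right, y down, z forward; pixel columns grow to the right and rows downward; lengths in m; the calibration is good to about 2 mm. The wrist camera is an equidistant fisheye: a pixel r from the principal point sees the ray r / f radians off the axis. A picture is of the moment at which its call begins: read the wrist's pose just before it. There is no depth.
- order.close_job(): hands the job in, once; it reports no verdict.
The state is a dict: "clock": time; "joint_pos": joint angles; "qvel": joint speeds; "tau": joint torques, N m; "tool_pos": TCP position; "orientation": TCP orientation; "force": force on the tool from outside, world axes, zero at the start; "moment": the same for the moment, N m; "opening": finger opening in m.
Only numpy, scipy, OpenCV 4.12 (cv2) and the standard library are available. Lean on these libraries where they do the work, as an engineer would, in place of code of your own. Each camera call takes 0.05 s, during which the arm holds its last target. There are 200 camera calls.

### The job

The titration stand rocks because its front left levelling foot has seized short of the bench. With the fingertips push the loose plastic wedge along the bench, thin end first, under that foot until it is tight and carries some of the weight but has not jacked the stand up off its other three feet; then prove it by pressing down firmly (about 10 N) on the top of the stand at that corner, which must not dip, and let go. Pick nothing up, do not shove the stand along, and leave everything else as it is.

Things in the scene. Friction and masses are not known exactly. Their poses are not given: they have to be found in the camera images.
- stand: Titration stand, loose, 1.9 to 3 kg: flat white base 220 (x) by 240 (y) mm, top 64 and underside 20 mm above the bench, on 4 feet; glass vessel and 264 mm high rod on the back right half. Origin: centre of the footprint at sole level; -x is the front with the dark control strip (faces the robot within 18 deg), +y its left, z up. Feet: grey rubber discs 26 mm across, centres x = +-88, y = +-98 mm.
- short_corner (a point): Top of the stand above the centre of the seized front left foot (stand x = -88, y = +98 mm), 64 mm up: the place to press, clear for 80 mm round it. The foot's sole hangs 4 to 8.5 mm above the bench (unknown beforehand) and cannot move in the stand. Unwedged, 3 to 7 N here tips the stand until this foot meets the bench; otherwise it stands on the other three.
- foot_front_right (a point): Middle of the sole of the stand's front right foot (at 0 mm when it rests on the bench)
- foot_back_left (a point): Middle of the sole of the stand's back left foot
- foot_back_right (a point): Middle of the sole of the stand's back right foot
- wedge: Grey plastic levelling wedge, 80 long (x) by 30 wide (y) mm, 45 g, flat on the bench left of the stand, roughly pointing at the seized foot (within 20 deg). Its top is a flat ramp, 2 mm high at the thin end, 18 mm at the upright thick end face. Origin: centre of its underside; +x to the thin end, z up. It holds by friction and does not slip back when let go.
- wedge_tip (a point): Middle of the lower edge of the wedge's thin end. When tight, the foot's rim meets the ramp 10 to 33 mm from here.
- wedge_tail (a point): Middle of the wedge's thick end face, 9 mm above the bench: the place to push. When tight, 37 mm or more of the thick end stands out from under the base. Sliding freely takes under 1 N; the push rises quickly as it tightens: 4 to 6 N is tight, a shove of 15 N or more drives the stand along or jacks it up.
- beaker: A small 50 ml glass beaker, 42 mm across, 55 mm tall; a bystander on the bench. Origin: centre of its underside.
- vial: A capped amber vial, 26 mm across, 48 mm tall; a bystander on the bench. Origin: centre of its underside.
- jar: A white plastic jar with a black cap, 42 mm across, 52 mm tall; a bystander on the bench. Origin: centre of its underside.
- reagent: An amber reagent bottle, 60 mm across, 130 mm tall; a bystander on the bench. Origin: centre of its underside.
- weighing_dish: A white lidded weighing dish, 52 mm across, 48 mm tall with its knob; a bystander on the bench. Origin: centre of its underside.
- spatula: A steel spatula lying flat, 158 mm long; a bystander on the bench. Origin: middle of its length.
- spare_vial: A plain small amber vial, 22 mm across, 40 mm tall; a bystander on the bench. Origin: centre of its underside.
There are look-alikes about, which are no part of the job. What is meant by the wedge is not yellow, and is the larger of those in its own colour.

How it is judged (in metres and radians):
On the way, in this order (a step that is already met when the one before it is completed fails the run):
1. the wedge is tight under the seized foot and carries weight, the other three feet still on the bench, the stand not being touched (x of short_corner in the frame of wedge between -0.01 and 0.056 m and y of short_corner in the frame of wedge between -0.016 and 0.016 m and height (world z) of each of foot_front_right, foot_back_left, foot_back_right below 0.0009 m and contact force between stand and wedge above 0.4 N and contact force between the fingers and stand below 0.5 N), for 0.3 s.
2. the stand is pressed at that corner so that the fingers bear on it with at least 5 N within 60 mm of the point above the foot and the wedge carries at least 3 N, and it does not dip (x of short_corner in the frame of wedge between -0.01 and 0.056 m and y of short_corner in the frame of wedge between -0.016 and 0.016 m and height (world z) of each of foot_front_right, foot_back_left, foot_back_right below 0.0009 m and contact force between the fingers and stand above 5 N and horizontal distance between the grasp point and short_corner below 0.06 m and contact force between stand and wedge above 3 N), for 0.2 s.
At the end, for the whole second after the job is handed in: The wedge lies flat on the bench with its ramp under the seized foot (foot centre within 16 mm of the wedge's middle line) and carries more than 0.4 N of the stand; the other three feet are on the bench within 0.9 mm; stand and wedge are at rest (x of short_corner in the frame of wedge between -0.01 and 0.056 m and y of short_corner in the frame of wedge between -0.016 and 0.016 m and height (world z) of each of foot_front_right, foot_back_left, foot_back_right below 0.0009 m and contact force between stand and wedge above 0.4 N and linear speed of each of stand, wedge below 0.01 m/s and angle between wedge's own z axis and vertical below 0.06 rad); the robot touches nothing.
It fails at once if the wedge was lifted off the bench or turned over (height (world z) of wedge above 0.006 m or angle between wedge's own z axis and vertical above 0.15 rad).
It fails at once if the stand was lifted or tipped over (height (world z) of stand above 0.02 m or angle between stand's own z axis and vertical above 0.15 rad).
It fails at once if the stand was shoved more than 20 mm along the bench (distance of stand from where it was at the start of the episode above 0.02 m or distance of short_corner from where it was at the start of the episode above 0.025 m).
It fails at once if another thing on the bench was moved by more than 20 mm (distance of any of beaker, vial, jar, reagent, weighing_dish, spatula, spare_vial from where it was at the start of the episode above 0.02 m).
It also fails if it takes over 67 s, if anything falls off the work surface, if the arm or the gripper's body presses on something with over 40 N, if the wrist force passes 120 N, or if a joint passes its speed limit or range.

## Working session

There is one attempt and no reset: what is moved stays moved. The work goes in short steps, Python scripts to look and compute and a tool call to move; the robot and the scene stay as the last step left them, time stands still between calls to the robot, and variables do not carry over. Pictures are saved under pics/ and viewed, about 8 in all and at most 12, crops included, and the job is handed in when it is done.

Besides the shell and the picture viewer there is one more tool, called after ">>>" in YAML: its name, and indented under it one key for each argument. jog_arm: Moves the arm, as the interface text tells. Its arguments: {"type":"object","properties":{"motion":{"type":"array"}},"required":["motion"]}

```bash
ls; mkdir -p pics
cat > h.py <<'E'
import numpy as np, cv2
from plant import ctrl, cams, order
def snap(n,f=None):
    s=cams.snapshot(n)
    if f: cv2.imwrite('pics/'+f,s['img'][:,:,::-1])
    np.savez('/tmp/%s.npz'%n,**s)
    return s
def ray(s,u,v,z):
    K=np.array(s['K']);T=np.array(s['cam_to_world'])
    d=T[:3,:3]@np.linalg.solve(K,[u,v,1]);o=T[:3,3]
    return o+d*(z-o[2])/d[2]
def proj(s,P):
    T=np.array(s['cam_to_world']);c=T[:3,:3].T@(np.array(P)-T[:3,3]);p=np.array(s['K'])@c
    return p[:2]/p[2]
E
python3 - <<'E'
from h import *
a=snap('top');b=snap('scene')
print(ctrl.get_obs())
print(a['cam_to_world'],a['K'],b['cam_to_world'])
cv2.imwrite('pics/a.png',cv2.resize(a['img'],(800,600),interpolation=cv2.INTER_CUBIC)[:,:,::-1])
cv2.imwrite('pics/b.png',cv2.resize(b['img'],(800,600),interpolation=cv2.INTER_CUBIC)[:,:,::-1])
E
```

```text
pics
{'clock': 0.1, 'joint_pos': array([ 8.01048830e+01,  2.05871961e+01,  6.39684141e-01, -1.70038264e-02,
       -7.01361054e+01, -1.65077929e+01]), 'qvel': array([ 0.14711674, -0.02288354,  0.10695017,  0.05737993,  0.00073093,
       -0.01388027]), 'tau': array([-4.85437267e-04, -5.84162521e+01,  2.93749702e+01,  7.01543793e+00,
        1.02054168e-02, -3.67628547e-05]), 'tool_pos': array([0.29999075, 0.60420987, 0.23672522]), 'orientation': array([ 1.79915287e+02, -8.43485954e-03, -2.64086930e+01]), 'force': array([-0.24617663, -0.11460327,  0.69244815]), 'moment': array([0.01351355, 0.01248486, 0.03488847]), 'opening': 0.08766547059694521}
[[-0.02439414 -0.99079726  0.13313798  0.44106348]
 [-0.99952008  0.02162894 -0.02217656 -0.02167559]
 [ 0.01909284 -0.13361506 -0.99084937  1.15687809]
 [ 0.          0.          0.          1.        ]] [[457.85127375   0.         249.68376126]
 [  0.         457.85127375 195.82958939]
 [  0.           0.           1.        ]] [[ 0.84781372  0.42005826 -0.32367106  0.81219947]
 [ 0.53015896 -0.68518327  0.49945507 -0.39657843]
 [-0.01197377 -0.59504197 -0.80360542  0.6648268 ]
 [ 0.          0.          0.          1.        ]]
```

View pics/a.png

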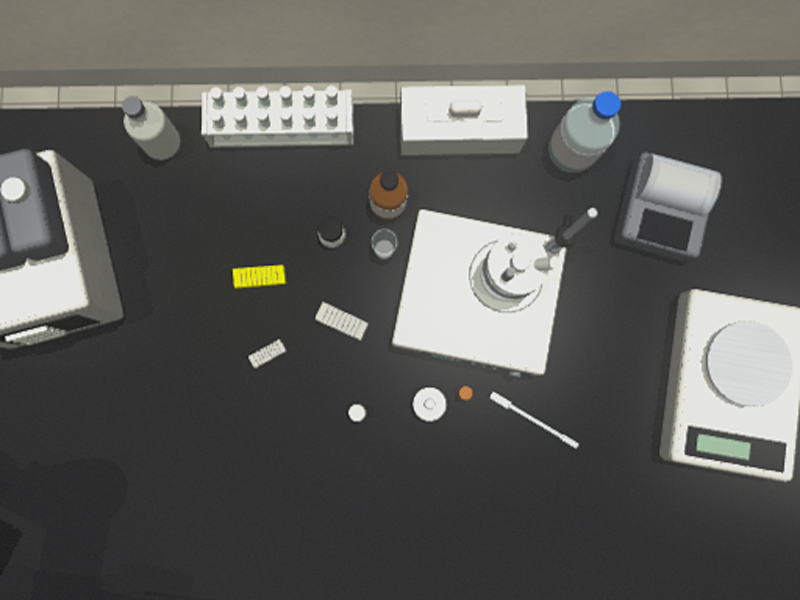

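View pics/b.png

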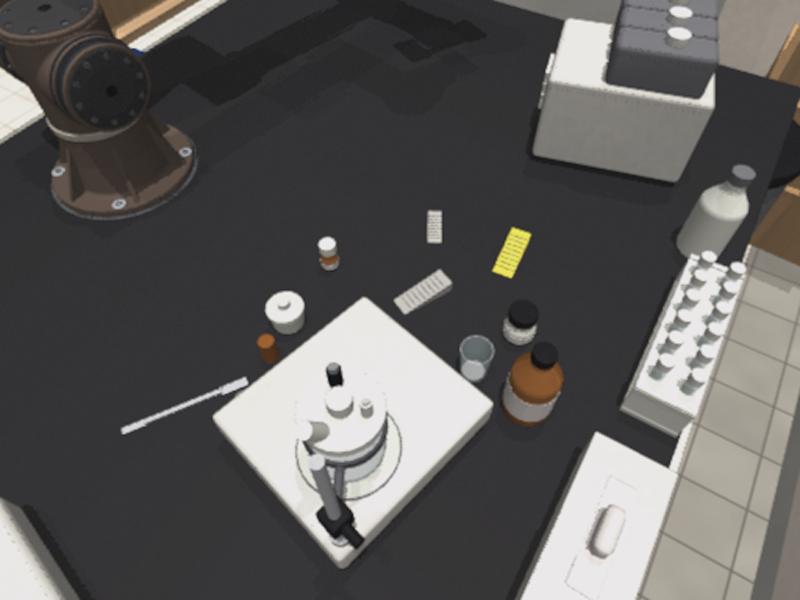

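Top view (800×600): the three look-alikes are the large grey wedge at (342,321), a small grey one at (267,353) and a yellow one at (259,276). The large grey one fits (non-yellow, larger of the greys), pointing at the stand's front-left corner at about (395,345). Next I measure and confirm it in a crop.

Run:
```python
from h import *
for n,(cw,cs) in {'top':((219,206),(290,200)),'scene':((271,187),(190,260))}.items():
    s=dict(np.load('/tmp/%s.npz'%n)); im=s['img']; g=im.max(2).astype(np.uint8)
    m=(g>95).astype(np.uint8)
    m=cv2.morphologyEx(m,cv2.MORPH_CLOSE,np.ones((3,3)))
    nl,lab,st,ce=cv2.connectedComponentsWithStats(m)
    for nm,(u,v) in (('wedge',cw),('stand',cs)):
        l=lab[v,u]; print(n,nm,l,st[l])
        c=max(cv2.findContours((lab==l).astype(np.uint8),0,cv2.CHAIN_APPROX_NONE)[0],key=cv2.contourArea)
        if nm=='wedge':
            q=cv2.boxPoints(cv2.minAreaRect(c))
            for p in q: print(p,ray(s,*p,0.0).round(4)[:2],ray(s,*p,.018).round(4)[:2])
        else:
            q=cv2.approxPolyDP(cv2.convexHull(c),6,True)[:,0]
            for p in q: print(p,ray(s,*p,.064).round(4)[:2])
s=dict(np.load('/tmp/top.npz'));a=cv2.resize(s['img'][170:260,150:270],None,fx=5,fy=5,interpolation=cv2.INTER_CUBIC)
s=dict(np.load('/tmp/scene.npz'));b=cv2.resize(s['img'][120:210,240:360],None,fx=5,fy=5,interpolation=cv2.INTER_CUBIC)
cv2.imwrite('pics/c.png',cv2.resize(np.hstack([a,b]),(800,300))[:,:,::-1])
```

```text
top wedge 13 [202 193  34  25 427]
[200.56583 204.1073 ] [0.578  0.0776] [0.5759 0.0761]
[206.039   192.24875] [0.6081 0.0634] [0.6055 0.0621]
[235.90729 206.03412] [ 0.5711 -0.0119] [ 0.5691 -0.0121]
[230.43411 217.89267] [0.5412 0.0025] [0.5397 0.0022]
top stand 7 [ 251  134  112  107 8859]
[268 134] [ 0.7401 -0.0948]
[352 150] [ 0.6958 -0.2998]
[362 159] [ 0.6728 -0.3232]
[347 239] [ 0.4788 -0.276 ]
[251 220] [ 0.5295 -0.0479]
scene wedge 29 [252 172  38  29 499]
[250.92307 191.38461] [0.5433 0.0055] [ 0.5506 -0.0054]
[282.3077  170.46155] [0.5734 0.0946] [0.5799 0.0813]
[290.15384 182.23077] [0.6055 0.0738] [0.6111 0.0611]
[258.7692  203.15384] [ 0.5748 -0.0124] [ 0.5813 -0.0228]
scene stand 31 [   77   190   240   174 16654]
[316 224] [ 0.7148 -0.0333]
[312 267] [ 0.7477 -0.1156]
[219 363] [ 0.6988 -0.3281]
[ 77 276] [ 0.4087 -0.3448]
[231 190] [ 0.5329 -0.0514]
```

View pics/c.png

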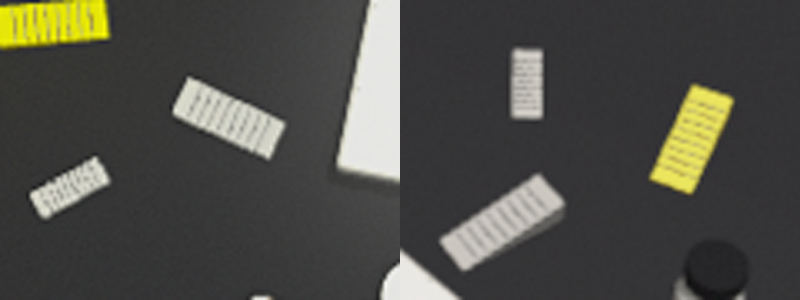

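Crop: confirmed, large grey wedge, thick end upper-left (away from the stand), thin end pointing to the stand; the other grey is clearly smaller. Now the geometry and the moves.

```bash
cat >> h.py <<'E'
def go(x,y,z,yaw):
    "offset in mm along tool axes and roll in rad from the measured pose to a world goal (tool down)"
    o=ctrl.get_obs();p=np.radians(o['orientation'][2])
    d=np.array([x,y,z])-o['tool_pos']; X=np.array([np.cos(p),np.sin(p),0]);Y=np.array([np.sin(p),-np.cos(p),0])
    r=-((yaw-o['orientation'][2]+180)%360-180)
    print('pose',o['clock'].round(2),o['tool_pos'].round(4),o['orientation'].round(2),'F',o['force'].round(2),'-> offset',[round(1000*v,1) for v in (X@d,Y@d,-d[2])],'roll',round(np.radians(r),3))
E
python3 - <<'E'
from h import *
s=dict(np.load('/tmp/top.npz'));t=dict(np.load('/tmp/scene.npz'))
# stand edges: fit lines to hull contour between corners
m=(s['img'].max(2)>95).astype(np.uint8);m=cv2.morphologyEx(m,cv2.MORPH_CLOSE,np.ones((3,3)))
l=cv2.connectedComponents(m)[1];c=max(cv2.findContours((l==l[200,290]).astype(np.uint8),0,cv2.CHAIN_APPROX_NONE)[0],key=len)[:,0]
W=np.array([ray(s,u,v,.064)[:2] for u,v in c])
def line(a,b):
    a,b=np.array(a),np.array(b);d=(b-a)/np.linalg.norm(b-a);n=np.array([-d[1],d[0]]);k=(W-a)@d
    P=W[(abs((W-a)@n)<.006)&(k>.02)&(k<np.linalg.norm(b-a)-.02)]
    vx,vy,x,y=cv2.fitLine(P.astype(np.float32),cv2.DIST_HUBER,0,.01,.01).ravel();return np.array([x,y]),np.array([vx,vy])
f=line((.5295,-.0479),(.4788,-.276));e=line((.5295,-.0479),(.7401,-.0948))
k=np.linalg.solve(np.c_[f[1],-e[1]],e[0]-f[0]);C=f[0]+k[0]*f[1]
ang=lambda v:(np.degrees(np.arctan2(v[1],v[0]))+90)%180-90
print('corner',C,'left edge',ang(e[1]),'front edge',ang(f[1]))
y=np.radians(ang(e[1]));X=np.array([np.cos(y),np.sin(y)]);Y=np.array([-X[1],X[0]])
print('foot',C+.022*X-.022*Y)
for n,u,v,z in (('reagent',388,190,.09),('beaker',384,242,.04),('jar',331,232,.05),('vial',357,413,.048),('dish',430,404,.045)):
    print(n,ray(s,u/1.5625,v/1.5625,z).round(3))
go(.612,.110,.12,-115.3)
E
```

```text
corner [ 0.5277593  -0.04631501] left edge -12.849533 front edge 77.64377
foot [ 0.5443158  -0.07265668]
reagent [ 0.765 -0.047  0.09 ]
beaker [ 0.694 -0.039  0.04 ]
jar [0.71  0.044 0.05 ]
vial [0.426 0.008 0.048]
dish [ 0.437 -0.104  0.045]Traceback (most recent call last):
  File "<stdin>", line 19, in <module>
  File "h.py", line 20, in go
    print('pose',o['clock'].round(2),o['tool_pos'].round(4),o['orientation'].round(2),'F',o['force'].round(2),'-> offset',[round(1000*v,1) for v in (X@d,Y@d,-d[2])],'roll',round(np.radians(r),3))
                 ^^^^^^^^^^^^^^^^
AttributeError: 'float' object has no attribute 'round'
```

```bash
sed -i "s/o\['clock'\].round(2)/round(o['clock'],2)/" h.py; python3 -c "
from h import *
go(.612,.110,.12,-115.3)"
```

```text
pose 0.1 [0.3    0.6042 0.2367] [ 1.7992e+02 -1.0000e-02 -2.6410e+01] F [-0.25 -0.11  0.69] -> offset [np.float64(499.3), np.float64(303.9), np.float64(116.7)] roll 1.551
```

>>> jog_arm:
  motion:
    - {"offset":[198,264,20],"roll":0,"hand":0}
    - {"offset":[198,264,20],"roll":0,"hand":0}
    - {"offset":[198,264,20],"roll":0,"hand":0}
    - {"offset":[198,264,20],"roll":0,"hand":0}
    - {"offset":[198,264,20],"roll":0,"hand":0}
    - {"offset":[198,264,20],"roll":0,"hand":0}
    - {"offset":[198,264,20],"roll":0,"hand":0}
    - {"offset":[198,264,20],"roll":0,"hand":0}
    - {"offset":[198,264,20],"roll":0.6,"hand":0}
    - {"offset":[499,304,90],"roll":1.55,"hand":0}
    - {"offset":[499,304,90],"roll":1.55,"hand":0}
    - {"offset":[499,304,90],"roll":1.55,"hand":0}
    - {"offset":[499,304,90],"roll":1.55,"hand":0}
    - {"offset":[499,304,90],"roll":1.55,"hand":0}
    - {"offset":[499,304,117],"roll":1.55,"hand":0}
    - {"offset":[499,304,117],"roll":1.55,"hand":0}
    - {"offset":[499,304,117],"roll":1.55,"hand":0}
    - {"offset":[499,304,117],"roll":1.55,"hand":0}
    - {"offset":[499,304,117],"roll":1.55,"hand":0}
    - {"offset":[499,304,117],"roll":1.55,"hand":0}

```text
clock: 1.77
tool_pos: [0.6118, 0.1094, 0.1191]
orientation: [179.9, -0.1, -112.8]
force: [0.5, -0.3, 0.1]
opening: 0.0002
```

Run:
```python
from h import *
go(.612,.110,.12,-115.3)
w=snap('wrist'); print(w['K'],w['T_tool_cam'])
cv2.imwrite('pics/d.png',cv2.resize(w['img'],(800,600),interpolation=cv2.INTER_CUBIC)[:,:,::-1])
```

```text
pose 1.77 [0.6118 0.1094 0.1191] [ 1.7991e+02 -1.0000e-01 -1.1279e+02] F [ 0.54 -0.32  0.1 ] -> offset [np.float64(-0.6), np.float64(0.1), np.float64(-0.9)] roll 0.044
[[297.31863964   0.         260.68394926]
 [  0.         297.31863964 194.42100024]
 [  0.           0.           1.        ]] [[ 1.02046479e-03 -9.63122605e-01 -2.69060970e-01  7.08950463e-02]
 [ 9.99999244e-01  7.98234819e-04  9.35349393e-04 -1.07223158e-03]
 [-6.86082310e-04 -2.69061721e-01  9.63122692e-01 -1.46136846e-01]
 [ 0.00000000e+00  0.00000000e+00  0.00000000e+00  1.00000000e+00]]
```

View pics/d.png

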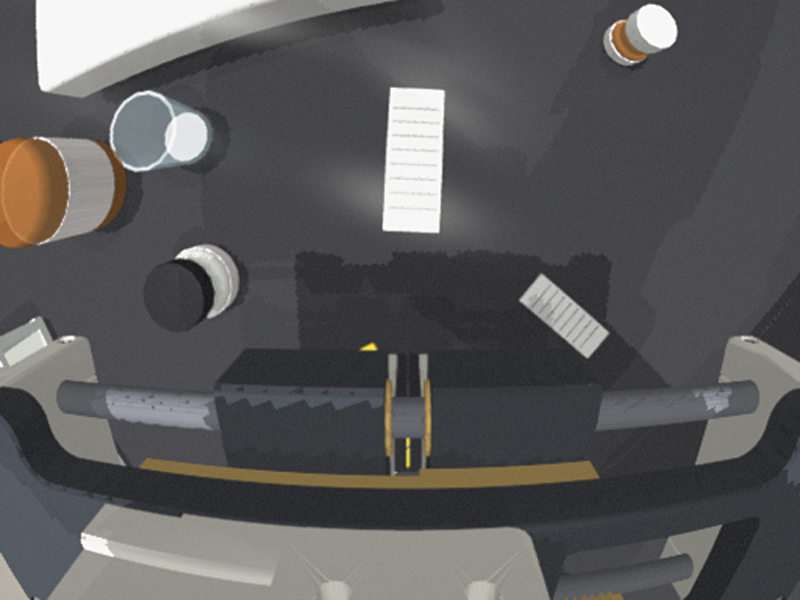

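Wrist view: the big wedge lies ahead with tail edge at (383–439,231) and tip edge at (391–444,89); the small grey one is at (563,316), yellow partly behind the fingers, stand corner at (45,85).

```bash
cat >> h.py <<'E'
from scipy.spatial.transform import Rotation as R
def wray(w,o,u,v,z):
    K=w['K'];a=(u-K[0,2])/K[0,0];b=(v-K[1,2])/K[1,1];r=np.hypot(a,b)
    d=np.array([a/r*np.sin(r),b/r*np.sin(r),np.cos(r)])
    Rt=R.from_euler('xyz',o['orientation'],degrees=True).as_matrix();T=w['T_tool_cam']
    c=o['tool_pos']+Rt@T[:3,3];d=Rt@T[:3,:3]@d
    return c+d*(z-c[2])/d[2]
def wedge(w,o,guess=None,thr=130):
    "wedge tip and tail mid-points from its contour corners in the wrist picture (tail top edge at 18 mm, tip at 2 mm)"
    m=(w['img'].min(2)>thr).astype(np.uint8);m=cv2.morphologyEx(m,cv2.MORPH_CLOSE,np.ones((3,3)))
    c=min((c for c in cv2.findContours(m,0,cv2.CHAIN_APPROX_NONE)[0] if cv2.contourArea(c)>400),key=lambda c:np.linalg.norm(c.mean((0,1))-guess))
    q=cv2.boxPoints(cv2.minAreaRect(c)); q=q[np.argsort(q[:,1])]
    tip=(wray(w,o,*q[0],.002)+wray(w,o,*q[1],.002))/2;tail=(wray(w,o,*q[2],.018)+wray(w,o,*q[3],.018))/2
    d=(tip-tail)[:2];print('px',q.round(1).tolist());print('tip',tip.round(4),'tail',tail.round(4),'len',np.linalg.norm(d).round(4),'wid',np.linalg.norm(wray(w,o,*q[2],.018)-wray(w,o,*q[3],.018)).round(4),'yaw',np.degrees(np.arctan2(d[1],d[0])).round(1))
    return tip,tail
E
python3 - <<'E'
from h import *
o=ctrl.get_obs();w=dict(np.load('/tmp/wrist.npz'))
tip,tail=wedge(w,o,(264,102))
print('stand corner',wray(w,o,45/1.5625,88/1.5625,.0635),wray(w,o,38/1.5625,5/1.5625,.064))
go(*(tail[:2]+.03*(tail-tip)[:2]/np.linalg.norm((tail-tip)[:2])),.0,np.degrees(np.arctan2(*(tip-tail)[:2][::-1])))
E
```

```text
px [[247.39999389648438, 55.099998474121094], [284.6000061035156, 56.400001525878906], [244.10000610351562, 147.5], [281.29998779296875, 148.8000030517578]]
tip [ 0.5595 -0.0018  0.002 ] tail [0.5942 0.0715 0.018 ] len 0.0811 wid 0.0311 yaw -115.3
stand corner [ 0.73823032 -0.09166647  0.0635    ] [ 0.72809582 -0.14530013  0.064     ]
pose 1.82 [0.6117 0.1097 0.1195] [ 1.7992e+02 -8.0000e-02 -1.1330e+02] F [ 0.33 -0.49  0.21] -> offset [np.float64(12.0), np.float64(-0.1), np.float64(119.5)] roll 0.035
```

>>> jog_arm:
  motion:
    - {"offset":[12,0,30],"roll":0.035,"hand":12}
    - {"offset":[12,0,60],"roll":0.035,"hand":12}
    - {"offset":[12,0,90],"roll":0.035,"hand":12}
    - {"offset":[12,0,100],"roll":0.035,"hand":12}
    - {"offset":[12,0,103],"roll":0.035,"hand":12}
    - {"offset":[12,0,103],"roll":0.035,"hand":12}
    - {"offset":[12,0,103],"roll":0.035,"hand":12}
    - {"offset":[12,0,103],"roll":0.035,"hand":12}

```text
clock: 2.48
tool_pos: [0.6086, 0.0999, 0.0194]
orientation: [-179.9, 0.1, -114.3]
force: [0.6, -0.3, 0.6]
opening: 0.012
```

Run:
```python
from h import *
o=ctrl.get_obs();w=snap('wrist')
go(.6067,.0985,.0155,-115.3)
cv2.imwrite('pics/e.png',cv2.resize(w['img'],(800,600),interpolation=cv2.INTER_CUBIC)[:,:,::-1])
```

```text
pose 2.53 [0.6085 0.0999 0.0193] [-1.7989e+02  1.2000e-01 -1.1431e+02] F [ 0.3  -0.5   0.09] -> offset [np.float64(2.0), np.float64(1.0), np.float64(3.8)] roll 0.017
```

View pics/e.png

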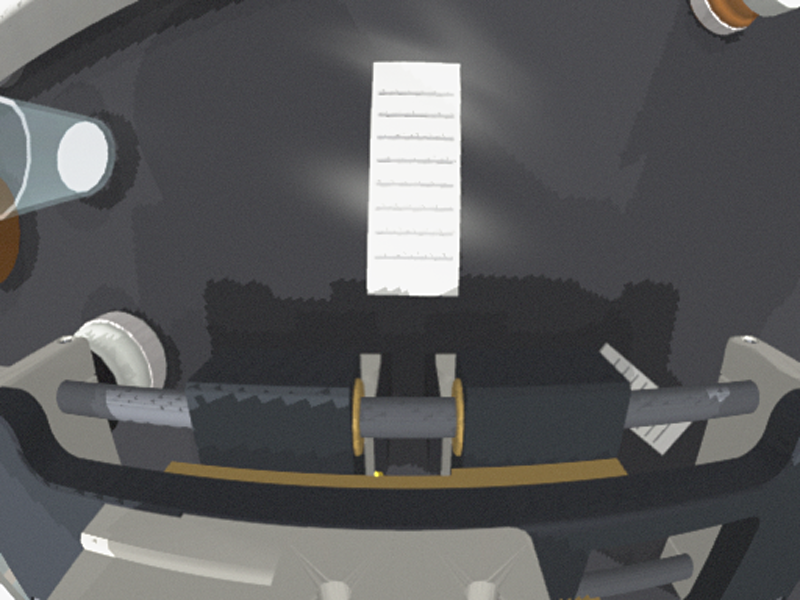

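Wrist view: fingertips at (371,360) and (446,360), wedge tail edge (367–458,293) squarely ahead, clear bench to it; jar and small wedge are outside the fingers. Go down 4 mm and approach.

>>> jog_arm:
  motion:
    - {"offset":[4,1,4],"roll":0.02,"hand":12}
    - {"offset":[8,1,4],"roll":0.02,"hand":12}
    - {"offset":[12,1,4],"roll":0.02,"hand":12}
    - {"offset":[15,1,4],"roll":0.02,"hand":12}
    - {"offset":[17,1,4],"roll":0.02,"hand":12}
    - {"offset":[18,1,4],"roll":0.02,"hand":12}
    - {"offset":[19,1,4],"roll":0.02,"hand":12}
    - {"offset":[19,1,4],"roll":0.02,"hand":12}
    - {"offset":[19,1,4],"roll":0.02,"hand":12}

```text
clock: 3.28
tool_pos: [0.5987, 0.0824, 0.0136]
orientation: [-180.0, 0.0, -115.5]
force: [0.4, 0.6, 0.1]
opening: 0.0121
```

Run:
```python
from h import *
o=ctrl.get_obs();w=snap('wrist')
tip,tail=wedge(w,o,(264,115))
d=(tip-tail)[:2];d/=np.linalg.norm(d);v=(tail[:2]-o['tool_pos'][:2]);print('gap along',v@d,'lat',d[0]*v[1]-d[1]*v[0])
go(.6,.08,.0155,-115.3)
```

```text
px [[288.70001220703125, 72.5], [228.5, 73.0], [290.20001220703125, 253.0], [230.0, 253.5]]
tip [ 0.5606 -0.0022  0.002 ] tail [0.6003 0.0831 0.018 ] len 0.0941 wid 0.0321 yaw -115.0
gap along -0.001270696099086669 lat 0.0011456732598869313
pose 3.33 [0.5987 0.0824 0.0136] [-180.      0.   -115.49] F [0.38 0.62 0.62] -> offset [np.float64(1.6), np.float64(-2.2), np.float64(-1.9)] roll -0.003
```

Contour tail merges with the fingers here, but tip (0.5605,−0.002) and yaw −115 agree with before, so the tail gap is about 3–4 mm. Its line misses the foot by ~16 mm, so push along a left-hand arc of 9° (R ≈ 240 mm).

>>> jog_arm:
  motion:
    - {"offset":[2,0,-2],"roll":0,"hand":12}
    - {"offset":[3.5,0,-2],"roll":0,"hand":12}
    - {"offset":[6,0.4,-2],"roll":-0.0105,"hand":12}
    - {"offset":[8.6,0.9,-2],"roll":-0.021,"hand":12}
    - {"offset":[11.1,1.2,-2],"roll":-0.0314,"hand":12}
    - {"offset":[13.7,1.6,-2],"roll":-0.042,"hand":12}
    - {"offset":[16.2,1.9,-2],"roll":-0.0524,"hand":12}
    - {"offset":[18.8,2.2,-2],"roll":-0.063,"hand":12}
    - {"offset":[21.3,2.5,-2],"roll":-0.0733,"hand":12}
    - {"offset":[23.9,2.8,-2],"roll":-0.0838,"hand":12}
    - {"offset":[26.5,3.0,-2],"roll":-0.0942,"hand":12}
    - {"offset":[29,3.2,-2],"roll":-0.1047,"hand":12}
    - {"offset":[31.6,3.3,-2],"roll":-0.115,"hand":12}
    - {"offset":[34.2,3.5,-2],"roll":-0.1257,"hand":12}
    - {"offset":[36.7,3.6,-2],"roll":-0.136,"hand":12}
    - {"offset":[39.3,3.7,-2],"roll":-0.1466,"hand":12}
    - {"offset":[41.9,3.75,-2],"roll":-0.157,"hand":12}
    - {"offset":[41.9,3.75,-2],"roll":-0.157,"hand":12}
    - {"offset":[41.9,3.75,-2],"roll":-0.157,"hand":12}

```text
clock: 4.92
tool_pos: [0.5771, 0.046, 0.0155]
orientation: [180.0, -0.0, -106.5]
force: [0.0, -0.1, -0.5]
opening: 0.0119
```

Run:
```python
from h import *
o=ctrl.get_obs();w=snap('wrist')
tip,tail=wedge(w,o,(264,115))
F=np.array([.5447,-.0722]);d=(tip-tail)[:2];d/=np.linalg.norm(d);v=F-tip[:2];print('foot from tip: along',v@d,'lat',d[0]*v[1]-d[1]*v[0])
go(.6,.08,.0155,-106.2)
cv2.imwrite('pics/f.png',cv2.resize(w['img'],(800,600),interpolation=cv2.INTER_CUBIC)[:,:,::-1])
```

```text
px [[231.0, 79.0], [288.0, 79.0], [288.0, 198.0], [231.0, 198.0]]
tip [ 0.5532 -0.0406  0.002 ] tail [0.5704 0.0177 0.018 ] len 0.0608 wid 0.0288 yaw -106.4
foot from tip: along 0.03273700523621917 lat 0.0007590374917894743
pose 4.97 [0.5771 0.0461 0.0155] [ 1.7999e+02 -1.0000e-02 -1.0652e+02] F [-0.09 -0.09  0.22] -> offset [np.float64(-39.0), np.float64(-12.3), np.float64(0.0)] roll -0.006
```

View pics/f.png

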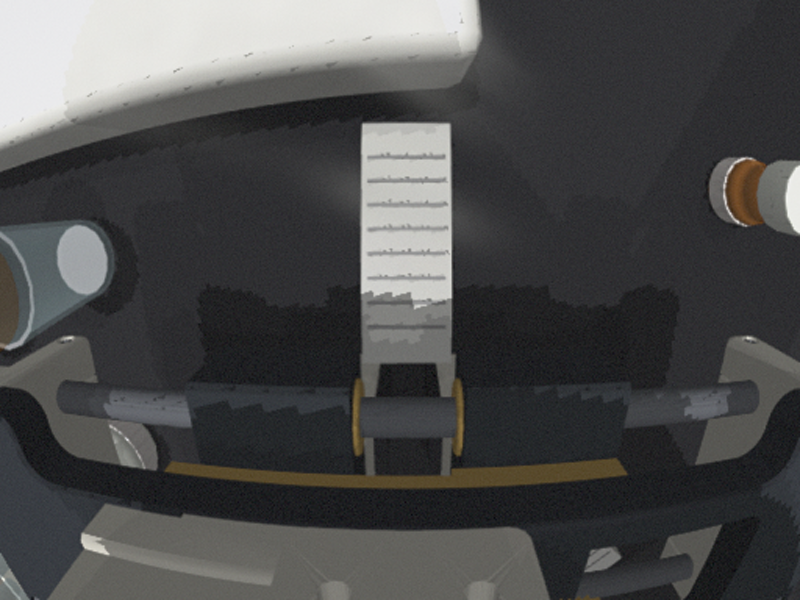

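Wrist view: wedge (361–451, 123–360) square on the fingers, tip just outside the base's left edge; stand front-left corner at (470,60). The line hits the foot within ~1 mm. Push straight.

>>> jog_arm:
  motion:
    - {"offset":[2.5,0,0],"roll":0,"hand":12}
    - {"offset":[5,0,0],"roll":0,"hand":12}
    - {"offset":[7.5,0,0],"roll":0,"hand":12}
    - {"offset":[10,0,0],"roll":0,"hand":12}
    - {"offset":[12.5,0,0],"roll":0,"hand":12}
    - {"offset":[15,0,0],"roll":0,"hand":12}
    - {"offset":[17.5,0,0],"roll":0,"hand":12}
    - {"offset":[20,0,0],"roll":0,"hand":12}
    - {"offset":[22.5,0,0],"roll":0,"hand":12}
    - {"offset":[24.5,0,0],"roll":0,"hand":12}
    - {"offset":[26,0,0],"roll":0,"hand":12}
    - {"offset":[27,0,0],"roll":0,"hand":12}
    - {"offset":[28,0,0],"roll":0,"hand":12}
    - {"offset":[28,0,0],"roll":0,"hand":12}
    - {"offset":[28,0,0],"roll":0,"hand":12}

```text
clock: 6.22
tool_pos: [0.5692, 0.0193, 0.0155]
orientation: [180.0, -0.0, -106.5]
force: [0.0, -0.3, -0.3]
opening: 0.0121
```

>>> jog_arm:
  motion:
    - {"offset":[0.7,0,0],"roll":0,"hand":12}
    - {"offset":[1.4,0,0],"roll":0,"hand":12}
    - {"offset":[2,0,0],"roll":0,"hand":12}
    - {"offset":[2,0,0],"roll":0,"hand":12}

```text
clock: 6.55
tool_pos: [0.5686, 0.0174, 0.0156]
orientation: [180.0, -0.0, -106.5]
force: [0.4, -0.2, -0.2]
opening: 0.0119
```

>>> jog_arm:
  motion:
    - {"offset":[0.7,0,0],"roll":0,"hand":12}
    - {"offset":[1.4,0,0],"roll":0,"hand":12}
    - {"offset":[2,0,0],"roll":0,"hand":12}
    - {"offset":[2,0,0],"roll":0,"hand":12}

```text
clock: 6.88
tool_pos: [0.5681, 0.0154, 0.0156]
orientation: [180.0, -0.0, -106.5]
force: [0.3, 0.5, 0.3]
opening: 0.0121
```

>>> jog_arm:
  motion:
    - {"offset":[0.7,0,0],"roll":0,"hand":12}
    - {"offset":[1.4,0,0],"roll":0,"hand":12}
    - {"offset":[2,0,0],"roll":0,"hand":12}
    - {"offset":[2,0,0],"roll":0,"hand":12}

```text
clock: 7.22
tool_pos: [0.5679, 0.0139, 0.0157]
orientation: [-180.0, 0.0, -106.5]
force: [0.5, 2.6, 0.8]
opening: 0.0117
```

>>> jog_arm:
  motion:
    - {"offset":[0.7,0,0],"roll":0,"hand":12}
    - {"offset":[1.4,0,0],"roll":0,"hand":12}
    - {"offset":[2,0,0],"roll":0,"hand":12}
    - {"offset":[2,0,0],"roll":0,"hand":12}

```text
clock: 7.55
tool_pos: [0.5681, 0.0128, 0.0159]
orientation: [-179.9, 0.1, -106.5]
force: [1.5, 8.6, -0.9]
opening: 0.012
```

The push rose 0.6 → 2.6 → 8.7 N over ~2 mm: tight (ramp lift at most ~0.3 mm). Back off, let go, and look.

>>> jog_arm:
  motion:
    - {"offset":[-1,0,0],"roll":0,"hand":12}
    - {"offset":[-3,0,0],"roll":0,"hand":12}
    - {"offset":[-6,0,0],"roll":0,"hand":12}
    - {"offset":[-10,0,0],"roll":0,"hand":12}
    - {"offset":[-15,0,0],"roll":0,"hand":12}
    - {"offset":[-20,0,0],"roll":0,"hand":12}
    - {"offset":[-20,0,-20],"roll":0,"hand":12}
    - {"offset":[-20,0,-50],"roll":0,"hand":6}
    - {"offset":[-20,0,-85],"roll":0,"hand":0}
    - {"offset":[-20,0,-110],"roll":0,"hand":0}
    - {"offset":[-20,0,-110],"roll":0,"hand":0}
    - {"offset":[-20,0,-110],"roll":0,"hand":0}
    - {"offset":[-20,0,-110],"roll":0,"hand":0}

```text
clock: 8.63
tool_pos: [0.5723, 0.031, 0.1253]
orientation: [180.0, 0.0, -106.5]
force: [-0.2, 0.8, -0.1]
opening: 0.0003
```

Run:
```python
from h import *
o=ctrl.get_obs();w=snap('wrist')
cv2.imwrite('pics/g.png',cv2.resize(w['img'],(800,600),interpolation=cv2.INTER_CUBIC)[:,:,::-1])
go(.5447,-.0722,.064+.011+.015,-106.5)
s=snap('top')
m=(s['img'].max(2)>95).astype(np.uint8)
a=dict(np.load('/tmp/top.npz'))
```

```text
pose 8.68 [0.572  0.0309 0.1247] [ 1.7992e+02 -4.0000e-02 -1.0651e+02] F [ 0.03  0.27 -0.8 ] -> offset [np.float64(106.6), np.float64(-3.2), np.float64(34.7)] roll -0.0
```

View pics/g.png

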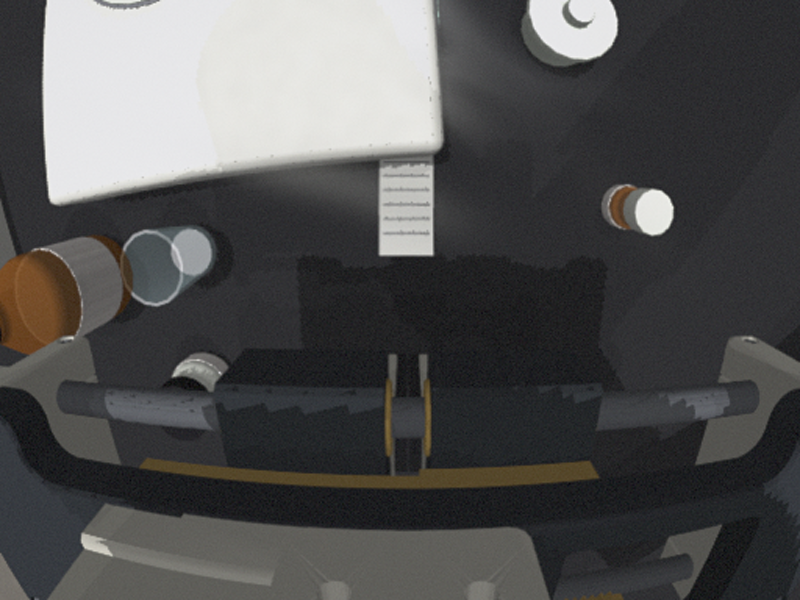

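Wrist view: wedge (379–433, 160–256) under the stand's left edge just behind the front-left corner (441,153), about 55 mm still out. Check the fit numbers and the clearance to the vessel before pressing.

Run:
```python
from h import *
o=ctrl.get_obs();w=dict(np.load('/tmp/wrist.npz'))
print('tail',[wray(w,o,u/1.5625,256/1.5625,.018).round(4) for u in (379,433)],'stand corner',wray(w,o,441/1.5625,153/1.5625,.062).round(4))
s=dict(np.load('/tmp/top.npz'));t=dict(np.load('/tmp/scene.npz'))
P=ray(s,506/1.5625,278/1.5625,.066);Q=ray(t,349/1.5625,452/1.5625,.066);print('plate',P,Q)
for z in (.1,.13,.16,.2,.27):print(z,proj(t,[P[0],P[1],z])*1.5625)
```

```text
tail [array([ 0.5797, -0.0007,  0.018 ]), array([0.5512, 0.0078, 0.018 ])] stand corner [ 0.5352 -0.044   0.062 ]
plate [ 0.6275269  -0.22697711  0.066     ] [ 0.63932944 -0.23100298  0.066     ]
0.1 [339.32285343 430.81241062]
0.13 [336.54665838 418.67694653]
0.16 [333.52715737 405.47792939]
0.2 [329.0639669  385.96817356]
0.27 [319.75819241 345.29023488]
```

Foot sits at wedge x ≈ 38 mm, 1.6 mm off the middle line, rim ~14 mm from the tip: all within the given ranges; the vessel is ~180 mm from the press point. Go over the corner.

>>> jog_arm:
  motion:
    - {"offset":[30,-1,0],"roll":0,"hand":0}
    - {"offset":[60,-2,0],"roll":0,"hand":0}
    - {"offset":[90,-3,0],"roll":0,"hand":0}
    - {"offset":[106,-3,10],"roll":0,"hand":0}
    - {"offset":[106,-3,30],"roll":0,"hand":0}
    - {"offset":[106,-3,40],"roll":0,"hand":0}
    - {"offset":[106,-3,44],"roll":0,"hand":0}
    - {"offset":[106,-3,46],"roll":0,"hand":0}
    - {"offset":[106,-3,46],"roll":0,"hand":0}
    - {"offset":[106,-3,46],"roll":0,"hand":0}

```text
clock: 9.57
tool_pos: [0.546, -0.0711, 0.0799]
orientation: [-180.0, -0.0, -106.4]
force: [0.8, 0.1, 0.3]
opening: 0.0005
```

>>> jog_arm:
  motion:
    - {"offset":[0,0,0.7],"roll":0,"hand":0}
    - {"offset":[0,0,1.4],"roll":0,"hand":0}
    - {"offset":[0,0,2],"roll":0,"hand":0}
    - {"offset":[0,0,2],"roll":0,"hand":0}

```text
clock: 9.9
tool_pos: [0.5455, -0.0715, 0.0778]
orientation: [-180.0, 0.0, -106.5]
force: [0.2, -0.2, -0.6]
opening: 0.0004
```

>>> jog_arm:
  motion:
    - {"offset":[0,0,0.7],"roll":0,"hand":0}
    - {"offset":[0,0,1.4],"roll":0,"hand":0}
    - {"offset":[0,0,1.4],"roll":0,"hand":0}

```text
clock: 10.15
tool_pos: [0.5453, -0.0717, 0.0761]
orientation: [180.0, -0.0, -106.5]
force: [0.3, 0.0, 0.4]
opening: 0.0005
```

>>> jog_arm:
  motion:
    - {"offset":[0,0,0.5],"roll":0,"hand":0}
    - {"offset":[0,0,1.0],"roll":0,"hand":0}
    - {"offset":[0,0,1.0],"roll":0,"hand":0}

```text
clock: 10.4
tool_pos: [0.5454, -0.0717, 0.0753]
orientation: [-180.0, -0.0, -106.5]
force: [-0.5, -1.1, 3.2]
opening: 0.0005
```

>>> jog_arm:
  motion:
    - {"offset":[0,0,0.5],"roll":0,"hand":0}
    - {"offset":[0,0,1.0],"roll":0,"hand":0}
    - {"offset":[0,0,1.0],"roll":0,"hand":0}

```text
clock: 10.65
tool_pos: [0.5455, -0.0717, 0.0752]
orientation: [-180.0, -0.0, -106.5]
force: [-5.9, 0.8, 12.0]
opening: 0.0001
```

>>> jog_arm:
  motion:
    - {"offset":[0,0,-0.1],"roll":0,"hand":0}
    - {"offset":[0,0,-0.1],"roll":0,"hand":0}
    - {"offset":[0,0,-0.1],"roll":0,"hand":0}
    - {"offset":[0,0,-0.1],"roll":0,"hand":0}
    - {"offset":[0,0,-0.1],"roll":0,"hand":0}
    - {"offset":[0,0,-0.1],"roll":0,"hand":0}

```text
clock: 11.15
tool_pos: [0.5455, -0.0716, 0.0753]
orientation: [-180.0, 0.0, -106.5]
force: [-4.3, 1.6, 10.7]
opening: 0.0006
```

About 11 N held for 0.7 s; the tool sank only 0.1 mm. Let go, move away and check.

>>> jog_arm:
  motion:
    - {"offset":[0,0,-1],"roll":0,"hand":0}
    - {"offset":[0,0,-3],"roll":0,"hand":0}
    - {"offset":[0,0,-10],"roll":0,"hand":0}
    - {"offset":[0,0,-30],"roll":0,"hand":0}
    - {"offset":[-30,0,-50],"roll":0,"hand":0}
    - {"offset":[-70,0,-50],"roll":0,"hand":0}
    - {"offset":[-105,0,-50],"roll":0,"hand":0}
    - {"offset":[-105,0,-50],"roll":0,"hand":0}
    - {"offset":[-105,0,-50],"roll":0,"hand":0}
    - {"offset":[-105,0,-50],"roll":0,"hand":0}
    - {"offset":[-105,0,-50],"roll":0,"hand":0}

```text
clock: 12.07
tool_pos: [0.5748, 0.0283, 0.1242]
orientation: [180.0, -0.0, -106.5]
force: [0.4, 0.0, -0.6]
opening: 0.0004
```

Run:
```python
from h import *
old=dict(np.load('/tmp/wrist.npz'));olds=dict(np.load('/tmp/scene.npz'))
o=ctrl.get_obs();w=snap('wrist');s=snap('scene')
go(.572,.0309,.1247,-106.5)
cv2.imwrite('pics/i.png',cv2.resize(np.hstack([w['img'],s['img']]),(800,300),interpolation=cv2.INTER_AREA)[:,:,::-1])
```

```text
pose 12.17 [0.5749 0.0281 0.1243] [ 1.7999e+02 -1.0000e-02 -1.0657e+02] F [ 0.14 -0.46  0.63] -> offset [np.float64(-1.9), np.float64(3.6), np.float64(-0.4)] roll -0.001
```

View pics/i.png

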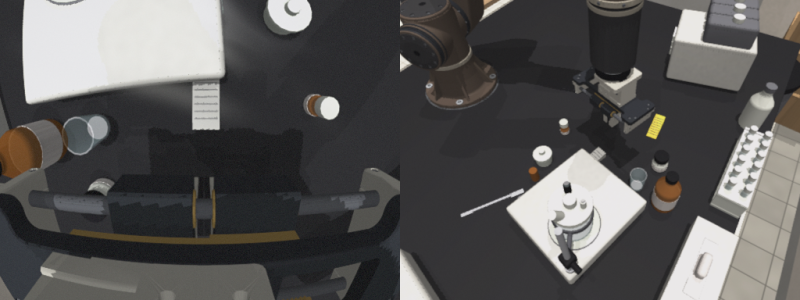

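Wedge still in place under the corner, bystanders undisturbed, robot clear. Hand in.

```bash
python3 -c "
from h import *
print(order.close_job())"
```

```text
the job is handed in; nothing more can be done
None
```

I pushed the larger grey wedge under the seized front left foot until it was tight, pressed that corner, and it did not dip. I then withdrew and handed the job in at about 12.2 s. No verdict is reported, and the weight on the wedge and the height of the other three feet could not be measured directly.

- **Steering and push:** The wedge's line missed the foot by about 16 mm, so I pushed it through a 9° arc and then straight. Over the last 4 mm commanded, the push rose from about 0.6 to 2.6 to 8.7 N. That last value is above the 4 to 6 N aimed for but well under 15 N.
- **Fit:** The camera put the foot about 1.6 mm off the wedge's middle line, with the rim about 14 mm from the tip. From the travel after contact, I estimate at most about 0.3 mm of lift.
- **Press test:** The fingers bore down with about 11 N for roughly 0.7 s. The tool sank only about 0.1 mm, although there was also a sideways force of 4 to 6 N.
- **Last pictures:** The wedge is in place, the bystanders look undisturbed and the robot is clear of everything.

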